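Assemble a model stand by its taper and set it in the tray

ROBOT

A 7-joint arm with a two-finger parallel gripper is mounted at the origin on the work surface. World frame = base frame: x ahead of the robot, y to its left, z up, the work surface at z = 0. Lengths are in m, angles in rad, forces in N, time in s.
With the tool pointing down it reaches from about 0.4 to 0.85 m from the base axis. Payload 10.4 kg.
Tool frame: the origin (TCP) lies at the very end of the fingers, on their centre line; the grasp point (between the pads) lies 19 mm behind it (r.pinch_z is the distance from the TCP to the grasp point, in m); z points along the fingers, y is the line along which they close (so a half turn about z gives the same grasp; the last joint's range is limited). The gripper opens to 87 mm and grips with 3 to 60 N. Pads are 19 mm wide; open, the fingers measure 117 mm over their backs; the gripper's body (75 mm by 190 mm) begins 51 mm behind the grasp point.
Start: joints at [1.197, 0.332, -0.065, 1.46, 0.022, 1.35, -0.088], TCP at [0.215, -0.587, 0.192] pointing down, gripper open.
Joint ranges: [-2.6, 2.6], [-0.5, 2.12], [-1.47, 1.34], [0.16, 2.42], [-1.27, 4.41], [0.06, 2.06], [-2.6, 2.6]. Speed limits (rad/s): [2.22, 2.22, 2.79, 2.79, 3.14, 3.14, 3.14].

INTERFACE

Orientations are given as a unit quaternion [x, y, z, w].
In Python, from bench import sensors, vision, r gives the robot as it stands.
- The arm moves only by the shell command python3 -m crank 'ROWS' [OPENING] [FORCE]. ROWS is JSON, a list of rows, each a list of 2 entries, a list of its own where there are three numbers: the shift along the tool's x, y, z normalised to -1 to 1, where 1 is 3 cm, then the turn about the tool's z normalised to -1 to 1, where 1 is 8 degrees. A call has 1 to 12 rows; each row shifts and turns the commanded pose from where the row before left it, along the tool's axes as they then stand; what a row does not reach is not made up. A row lasts 1/8 s, in which the tool goes at most 62.5 mm and 10.7 degrees, less where a joint would pass 70% of its speed; a pose out of reach is approached as far as the arm can. A call with a number of a shift or a turn outside -1 to 1 is refused whole. A call with a gripper value outside its range is refused whole. OPENING is the opening, from 0 (shut) to 1 (fully open), set as the call begins (- or left out, the last holds). The fingers move at their own pace and stop on an object; FORCE is the grip in N (left out, the last holds). Time passes only in rows, so rows that do not move let the fingers close. It gives the time, the measured TCP pose, the force, the opening and the grip force at its end, in the units of the state.
- sensors.read_state(): the state, without advancing time (a new reading comes with each control period).
- vision.camera(name): name is "scene" or "top" or "wrist"; returns the picture (400x640x3 uint8, red, green, blue); there is no depth.
- vision.camera_model(name): a dict with "vertical_fov" (degrees; the focal length in pixels is half the picture's height over the tangent of half this angle, whatever the lens; pixels are square), "cx", "cy" (the principal point, pixels), "dist" ([k1, k2, p1, p2, k3] as OpenCV has them; the pictures are not rectified), "camera_from_world" (4x4, takes a point from world to camera coordinates); the wrist camera has in their place "hand_eye" (4x4, takes a point from camera to tool coordinates, whose origin is the TCP and whose axes are the flange's). Camera axes: x right, y down, z forward; pixel columns grow to the right and rows downward; lengths in m; the calibration is good to about 2 mm. A picture is of the moment at which its call begins: read the wrist's pose just before it. camera_model takes no time and is no camera call.
- r.close_job(): hands the job in; it is judged then, once.
The state is a dict: "time": time; "joint_positions": joint angles; "joint_vel": joint speeds; "joint_torque": joint torques, N m; "ee_pos": TCP position; "eef_rot": TCP orientation; "ft_force": force on the tool from outside, world axes, zero at the start; "torque": the same for the moment, N m; "width": finger opening in m; "grip_force": force on a finger pad.
Only numpy, scipy, OpenCV 4.12 (cv2) and the standard library are available. Lean on these libraries where they do the work, as an engineer would, in place of code of your own. Each camera call takes 0.05 s, during which the arm holds its last target. There are 200 camera calls.

TASK

Take the steel post out of the wooden rack and press or tap its tapered foot straight down into the brass sleeve of the stand base until its collar is fully home on the sleeve; feel for it, as the sleeve's height differs from base to base, and do not force it: never push harder than about 30 N. Then lift the assembled stand by the post alone, the taper's grip carrying the base, set it down gently, upright and flat inside the white tray, and let go. Leave the other labware where it is.

Things in the scene. Friction and masses are not known exactly. Their poses are not given: they have to be found in the camera images.
- post_center (a point): Steel post, 190 mm long, about 0.16 kg. This point is on its axis half-way up the plain round shaft (16 mm diameter, 150 mm long): 75 mm below the top, 81 mm above the collar's underside, 115 mm above the tip. z runs up the post. At the start the post stands upright in one of the rack's two holes, resting on its collar; it is the taller of the two things there.
- post_tip (a point): Lowest point of the post's tapered foot (shank), on the axis. The shank is round, 34 mm long, 10 mm in diameter here at the tip and 16 mm at its top, under the collar.
- collar (a point): Centre of the underside of the post's dark collar (34 mm diameter, 6 mm thick), 34 mm above the tip. Home means that this face lies on the top of the brass sleeve in the base.
- socket (a point): Centre of the top of the base's round boss (48 mm diameter); 46 mm above the base's underside, z up. In the boss is a round brass sleeve (38 mm outside), fixed, its top standing 2 to 10 mm above this point: how much differs each time and is not measured. In the sleeve four brass springs form a tapered bush with a mouth about 20 mm wide: a tip up to 4 mm off-centre finds its way in.
- base: Loose grey stand base, about 0.33 kg: a plate 120 mm (its x) by 90 mm (its y) by 12 mm thick with the boss in its middle; origin at the centre of the underside. The shank drops in freely until the collar is 8 or 9 mm above the sleeve; then the bush resists more and more, about 9 to 17 N when home, where the collar lands and the resistance jumps. Friction then holds several N, enough to carry the base.
- rack_top (a point): Centre of the top face of the fixed wooden rack, 80 mm (x) by 150 mm (y) by 45 mm high, with two holes 40 mm either side of the centre along its y axis: the post in one, a white stirring rod (bystander, top about 130 mm above the bench) in the other.
- tray_floor (a point): Centre of the inner floor of the fixed white tray, 5 mm above the bench; tray 220 mm (its x) by 190 mm (its y) outside, walls 5 mm thick, rim 14 mm above the bench. The base fits inside with its long side along the tray's x or y.
- stirrer: Bystander: white plastic stirring rod, 10 mm in diameter, standing in the other hole of the rack; origin at its lower end.
- flask: Bystander: conical glass flask, 72 mm wide and 108 mm tall; origin under its centre.
- molecule: Bystander: ball-and-stick model about 80 mm wide and 77 mm tall; origin on the bench under its centre.
- beaker: Bystander: glass beaker 70 mm wide and 85 mm tall; origin under its centre.
- tray: The same white tray; origin at the centre of its underside, on the bench.

How it is judged:
On the way, in this order (a step that is already met when the one before it is completed fails the run):
1. the tapered shank is started in the brass sleeve of the stand base (z of post_tip in the frame of sleeve_top below -0.01 m and horizontal distance between post_tip and socket below 0.007 m), for 0.1 s.
2. the taper is pressed home: the collar within 1.5 mm of the sleeve's top, post straight (z of collar in the frame of sleeve_top below 0.0015 m and horizontal distance between collar and socket below 0.004 m and angle between the z axis of post_center and the z axis of base, either way round below 0.06 rad), for 0.1 s.
3. the stand is lifted clear by its post, the base untouched by the robot, the taper still holding (height (world z) of base above 0.02 m and z of collar in the frame of sleeve_top below 0.003 m and contact force between the fingers and base below 0.2 N and contact force between the fingers and post above 1 N), for 0.3 s.
At the end, for the whole second after the job is handed in: The base lies flat on the tray's floor inside its walls (tilt under 0.03 rad), the post upright in it with the collar within 3 mm of the sleeve's top and within 0.06 rad of straight, everything at rest and released, the bystanders where they were (x of base in the frame of tray_floor between -0.065 and 0.065 m and y of base in the frame of tray_floor between -0.05 and 0.05 m and z of base in the frame of tray_floor below 0.002 m and angle between base's own z axis and vertical below 0.03 rad and z of collar in the frame of sleeve_top below 0.003 m and horizontal distance between collar and socket below 0.004 m and angle between the z axis of post_center and the z axis of base, either way round below 0.06 rad and linear speed of base below 0.02 m/s and linear speed of post below 0.03 m/s); the robot touches nothing.
It fails at once if the base is pushed down on the bench with more than about 32 N on top of its own weight (contact force between base and table above 36 N).
It fails at once if the stand is dropped, slammed or pushed into the tray (over 50 N) (contact force between base and tray above 50 N).
It fails at once if a bystander is moved by more than 25 mm or tipped (distance of any of flask, molecule, beaker, stirrer from where it was at the start of the episode above 0.025 m or angle between any of flask, beaker's own z axis and vertical above 0.5 rad).
It also fails if it takes over 58 s, if anything falls off the work surface, if the arm or the gripper's body presses on something with over 40 N, if the wrist force passes 120 N, or if a joint passes its speed limit or range.

## Working session

There is one attempt and no reset: what is moved stays moved. The work goes in short steps, Python scripts to look and compute and a shell command to move; the robot and the scene stay as the last step left them, time stands still between calls to the robot, and variables do not carry over. Pictures are saved under pics/ and viewed, at most 10 in all, crops included, and the job is handed in when it is done.

```bash
ls; mkdir -p pics; python3 - <<'E'
from bench import sensors, vision, r
import cv2, json
for n in ("scene","top"):
    im=vision.camera(n); cv2.imwrite(f"pics/{n}0.png",im[:,:,::-1]); m=vision.camera_model(n); print(n,{k:(v if not hasattr(v,'round') else v) for k,v in m.items()})
s=sensors.read_state(); print(s); print(r.pinch_z, vision.camera_model("wrist"))
E
```

```text
pics
scene {'vertical_fov': 54.893383590372544, 'cx': 321.4086959163168, 'cy': 202.12721065695231, 'dist': array([-0.0242001,  0.       ,  0.       ,  0.       ,  0.       ]), 'camera_from_world': array([[ 0.73752665,  0.67510861,  0.01681669, -0.48785585],
       [ 0.40160495, -0.4184438 , -0.81462768, -0.18632784],
       [-0.54292532,  0.60756329, -0.57974041,  1.31282493],
       [ 0.        ,  0.        ,  0.        ,  1.        ]])}
top {'vertical_fov': 53.917062034729234, 'cx': 318.5286026530501, 'cy': 206.5377358810001, 'dist': array([-0.01581307,  0.        ,  0.        ,  0.        ,  0.        ]), 'camera_from_world': array([[-0.00963541, -0.99994755,  0.00347228, -0.01253508],
       [-0.98273202,  0.00882773, -0.18482384,  0.66053571],
       [ 0.1847835 , -0.00519318, -0.98276553,  1.09379815],
       [ 0.        ,  0.        ,  0.        ,  1.        ]])}
{'time': 0.1, 'joint_positions': array([ 1.19740276,  0.33279175, -0.06471686,  1.46084142,  0.02157352,
        1.34990355, -0.08850043]), 'joint_vel': array([-0.00188409, -0.0044519 ,  0.00014809, -0.00144456,  0.00
[... 336 characters left out ...]
]), 'ft_force': array([ 1.09712137, -0.20120213,  0.24768668]), 'torque': array([ 0.01151362, -0.01739798, -0.01287523]), 'grip_force': 0.0, 'width': 0.0869116380403608}
0.0187 {'vertical_fov': 66.24470291512432, 'cx': 322.41725299213545, 'cy': 198.49915106071853, 'dist': array([-0.00230221,  0.        ,  0.        ,  0.        ,  0.        ]), 'hand_eye': array([[ 1.51570399e-04, -9.62244462e-01, -2.72186650e-01,
         7.41865313e-02],
       [ 9.99999981e-01,  1.78624225e-04, -7.46170860e-05,
         6.97714651e-05],
       [ 1.20419007e-04, -2.72186633e-01,  9.62244471e-01,
        -1.91288469e-01],
       [ 0.00000000e+00,  0.00000000e+00,  0.00000000e+00,
         1.00000000e+00]])}
```

View pics/scene0.png

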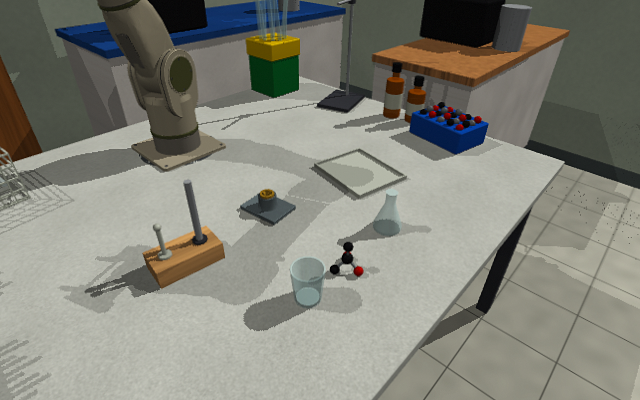

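View pics/top0.png

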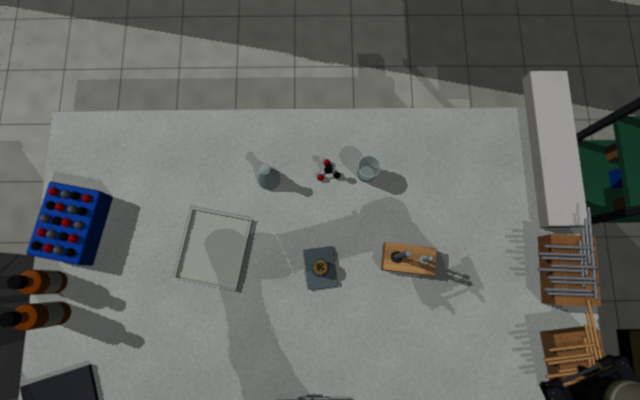

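The scene view shows the rack at (185,257), with the post at (195,210) and the rod at (160,240), the base at (267,205) and the tray at (360,172). In the top view the rack is at (410,259), with the post nearer (398,257), the base at (321,267) and the tray at (216,248).

```bash
cat > h.py <<'E'
from bench import sensors, vision, r
import cv2, numpy as np
from scipy.spatial.transform import Rotation as R
def model(n):
    m=vision.camera_model(n); f=200/np.tan(np.radians(m["vertical_fov"]/2))
    K=np.array([[f,0,m["cx"]],[0,f,m["cy"]],[0,0,1]])
    if n=="wrist":
        s=sensors.read_state(); T=np.eye(4); T[:3,:3]=R.from_quat(s["eef_rot"]).as_matrix(); T[:3,3]=s["ee_pos"]
        W=T@m["hand_eye"]
    else: W=np.linalg.inv(m["camera_from_world"])
    return K,np.array(m["dist"]),W      # W: world from camera
def cast(mod,px,z):
    K,d,W=mod; u=cv2.undistortPoints(np.float64(px).reshape(-1,1,2),K,d)[:,0]
    v=np.c_[u,np.ones(len(u))]@W[:3,:3].T; c=W[:3,3]
    return (c+v*((z-c[2])/v[:,2])[:,None])[:,:2]
def proj(mod,p):
    K,d,W=mod; C=np.linalg.inv(W); rv=cv2.Rodrigues(C[:3,:3])[0]
    return cv2.projectPoints(np.float64(p).reshape(-1,1,3),rv,C[:3,3],K,d)[0][:,0]
def blob(mask,box):
    m=np.zeros_like(mask,np.uint8); x0,y0,x1,y1=box; m[y0:y1,x0:x1]=mask[y0:y1,x0:x1]
    c,_=cv2.findContours(m,cv2.RETR_EXTERNAL,cv2.CHAIN_APPROX_NONE); return max(c,key=cv2.contourArea)
def rect(mod,c,z):
    """metric min-area rectangle of contour cast on plane z: centre, sizes, angle"""
    p=cast(mod,c[:,0].astype(float),z); q=cv2.minAreaRect((p*1000).astype(np.float32)); return np.round(q[0],1),np.round(q[1],1),round(q[2],1)
E
python3 - <<'E'
from h import *
im=cv2.imread("pics/top0.png"); hsv=cv2.cvtColor(im,cv2.COLOR_BGR2HSV); m=model("top")
for p in [(310,255),(335,280),(318,290),(410,265),(215,225),(240,210),(398,257),(290,280)]: print(p,hsv[p[1],p[0]],end=' ')
print()
wood=((hsv[...,0]<20)&(hsv[...,1]>90)).astype(np.uint8)
c=blob(cv2.morphologyEx(wood,cv2.MORPH_CLOSE,np.ones((9,9))),(370,230,450,285)); print("rack",rect(m,c,.045),cv2.boundingRect(c))
g=((hsv[...,2]<115)&(hsv[...,1]>30)).astype(np.uint8)
c=blob(cv2.morphologyEx(g,cv2.MORPH_CLOSE,np.ones((9,9))),(296,240,346,300)); print("base",rect(m,c,.012),cv2.boundingRect(c))
print(m[2][:3,3])
crop=np.hstack([cv2.resize(im[200:300,170:260],None,fx=4,fy=4),cv2.resize(im[230:330,295:345],None,fx=4,fy=4),cv2.resize(im[230:330,375:425],None,fx=4,fy=4)])
cv2.imwrite("pics/crop0.png",crop)
E
```

```text
(310, 255) [100  44  70] (335, 280) [99 43 78] (318, 290) [ 60   7 109] (410, 265) [ 16 139 138] (215, 225) [ 51  13 142] (240, 210) [ 60   7 141] (398, 257) [100  17  44] (290, 280) [ 53   7 138] 
rack (array([ 507.5, -279.6]), array([155.1,  81.4]), 82.7) (381, 242, 55, 34)
base (array([485. , -21.4]), array([116.9,  87.3]), 7.0) (304, 247, 34, 42)
[ 0.44689296 -0.01268517  1.19707339]
```

View pics/crop0.png

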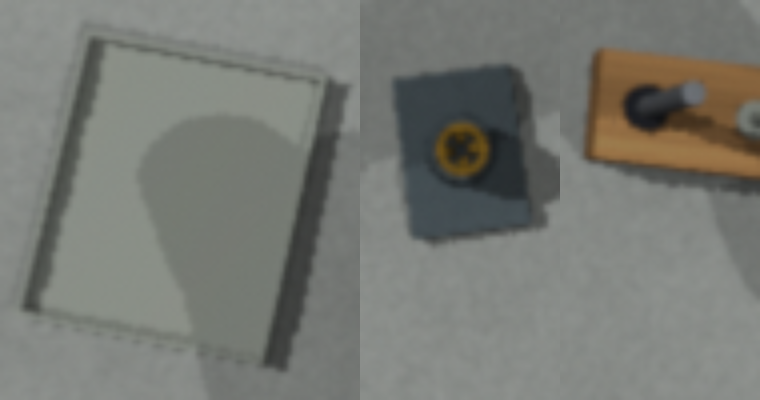

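Crop: the tray rim's corners are about crop (83,22), (329,71), (268,363) and (22,308). The brass sleeve is at (462,149), the post's collar at (648,106) and its top at (692,95).

```bash
python3 - <<'E'
from h import *
m=model("top")
t=np.array([[83,22],[329,71],[268,363],[22,308]])/4+[170,200]
q=cast(m,t,.014); print("tray",q.round(3).tolist(),q.mean(0).round(4)); print(cv2.minAreaRect((q*1000).astype(np.float32)))
print("collar",cast(m,[(397,256.5)],.049),"top",cast(m,[(408,253.75)],.201)); print("sleeve",cast(m,[(320.5,267.25)],.052))
ms=model("scene"); 
for p in [(.515,-.241,.201),(.515,-.241,.051),(.485,-.02,.052)]: print(proj(ms,[p]))
s=sensors.read_state(); M=R.from_quat(s["eef_rot"]).as_matrix(); print(M.round(3))
E
```

```text
tray [[0.676, 0.373], [0.636, 0.183], [0.419, 0.224], [0.461, 0.407]] [0.5481 0.2966]
((547.632568359375, 298.08599853515625), (193.4744110107422, 225.35601806640625), 79.4695053100586)
collar [[ 0.51298026 -0.24535989]] top [[ 0.51084602 -0.24270235]]
sleeve [[ 0.4841999  -0.02269992]]
[[188.1547487  180.99578511]]
[[200.49675668 237.87915358]]
[[266.84798046 192.36733167]]
[[ 0.939  0.344 -0.   ]
 [ 0.344 -0.939  0.001]
 [-0.    -0.001 -1.   ]]
```

```bash
python3 -m crank '[[[0,0,-1],-0.98],[[0,0,-1],-0.98],[[0,0,0],-0.98],[[0,0,0],-0.98],[[0,0,0],-0.98],[[0,0,0],-0.98],[[0,0,0],-0.98],[[0,0,0],-0.98],[[0,0,0],0]]' 1; cat >> h.py <<'E'
def to(x,y,z):
    s=sensors.read_state(); M=R.from_quat(s["eef_rot"]).as_matrix(); d=M.T@(np.array([x,y,z])-s["ee_pos"]); print("heading y",np.degrees(np.arctan2(M[1,1],M[0,1])).round(1),"pos",s["ee_pos"].round(4),"units",(d/.03).round(2), "tilt",M[:,2].round(4))
E
python3 -c "
from h import *
to(.512,-.242,.252)"
```

```text
time: 1.23
ee_pos: [0.2146, -0.5868, 0.252]
eef_rot: [0.75, 0.661, 0.0, -0.0]
ft_force: [-0.5, 0.5, -0.4]
width: 0.087
grip_force: 0.0
heading y -7.2 pos [ 0.2146 -0.5868  0.252 ] units [1.265e+01 8.390e+00 1.000e-02] tilt [-2.e-04  7.e-04 -1.e+00]
```

```bash
python3 -m crank '[[[1,0.7,0],0],[[1,0.7,0],0],[[1,0.7,0],0],[[1,0.7,0],0],[[1,0.7,0],0],[[1,0.7,0],0],[[1,0.7,0],0],[[1,0.7,0],0],[[1,0.7,0],0],[[1,0.7,0],0],[[1,0.7,0],0],[[1,0.7,0],0]]';python3 -m crank '[[[0.65,0,0],0],[[0,0,0],0],[[0,0,0],0]]'; python3 - <<'E'
from h import *
to(.512,-.242,.252); m=model("wrist"); im=vision.camera("wrist")[:,:,::-1].copy(); cv2.imwrite("pics/w1.png",im)
print(proj(m,[(.512,-.242,.201),(.512,-.242,.051)]))
E
```

```text
time: 2.72
ee_pos: [0.5104, -0.2604, 0.2523]
eef_rot: [0.751, 0.66, -0.0, -0.0]
ft_force: [-0.1, -1.3, -0.8]
width: 0.0869
grip_force: 0.0
time: 3.1
ee_pos: [0.5114, -0.2435, 0.2525]
eef_rot: [0.751, 0.66, -0.0, 0.0]
ft_force: [-0.5, 0.3, 1.0]
width: 0.0867
grip_force: 0.0
heading y -7.3 pos [ 0.5114 -0.2435  0.2525] units [0.05 0.01 0.02] tilt [-3.e-04 -1.e-03 -1.e+00]
[[323.28094105 203.16379588]
 [323.02529762 169.9214934 ]]
```

View pics/w1.png

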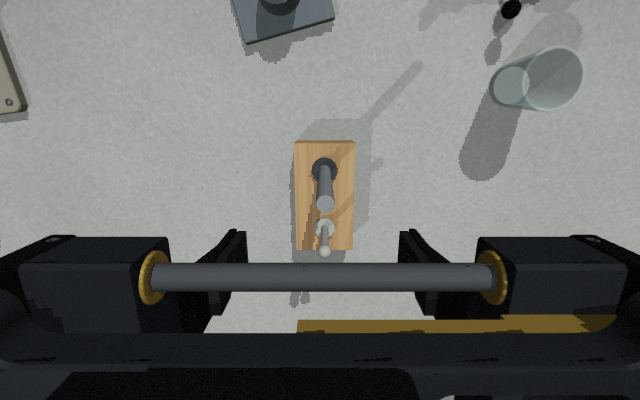

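The wrist view shows the post's top at (325,203) and its collar at (324,169), within 1 mm of where I predicted. Descending to grip.

```bash
python3 -m crank '[[[0.03,0,0.75],0],[[0.02,0,0.75],0],[[0,0,0.75],0],[[0,0,0.75],0],[[0,0,0.67],0],[[0,0,0],0],[[0,0,0],0]]';python3 -m crank '[[[0,0,0],0],[[0,0,0],0],[[0,0,0],0],[[0,0,0],0],[[0,0,0],0],[[0,0,0],0]]' 0 60
```

```text
time: 4.03
ee_pos: [0.5126, -0.2413, 0.1432]
eef_rot: [0.75, 0.661, 0.0, 0.001]
ft_force: [0.7, -0.7, 0.2]
width: 0.0874
grip_force: 0.0
time: 4.78
ee_pos: [0.5124, -0.2404, 0.1423]
eef_rot: [0.75, 0.661, -0.0, -0.0]
ft_force: [-0.7, 0.2, -0.0]
width: 0.035
grip_force: 0.0
```

```bash
python3 -m crank '[[[0,0,0],0],[[0,0,0],0],[[0,0,0],0],[[0,0,0],0],[[0,0,0],0]]'
```

```text
time: 5.4
ee_pos: [0.5125, -0.2404, 0.1423]
eef_rot: [0.75, 0.661, 0.0, 0.0]
ft_force: [1.0, 0.5, -1.6]
width: 0.0143
grip_force: 60.0
```

```bash
python3 -m crank '[[[0,0,-0.6],0],[[0,0,-1],0],[[0,0,-1],0],[[0,0,-0.2],0],[[0.9,-0.25,0],0],[[0.9,-0.25,0],0],[[0.9,-0.25,0],0],[[0.9,-0.25,0],0],[[0.7,-0.2,0],0],[[0.3,-0.1,0],0],[[0,0,0],0],[[0,0,0],0]]'; python3 - <<'E'
from h import *
to(.485,-.022,.225); m=model("wrist"); im=vision.camera("wrist")[:,:,::-1].copy(); cv2.imwrite("pics/w2.png",im)
print(proj(m,[(.485,-.022,.052)]))
E
```

```text
time: 6.9
ee_pos: [0.491, -0.0997, 0.2262]
eef_rot: [0.75, 0.661, -0.0, 0.0]
ft_force: [-0.2, -0.2, -2.3]
width: 0.0149
grip_force: 60.0
heading y -7.3 pos [ 0.491  -0.0997  0.2262] units [ 2.54 -0.53  0.04] tilt [-1.e-04 -2.e-04 -1.e+00]
[[308.94734192 109.99876271]]
```

View pics/w2.png

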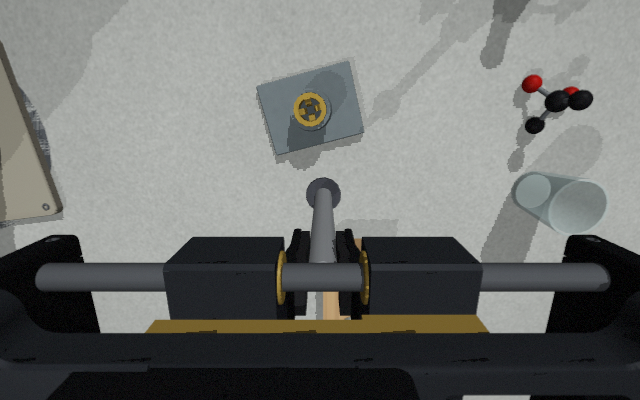

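The sleeve is at (310,109) and the post's collar at (323,193).

```bash
python3 - <<'E'
from h import *
m=model("wrist"); im=cv2.imread("pics/w2.png"); hsv=cv2.cvtColor(im,cv2.COLOR_BGR2HSV)
c=blob(cv2.morphologyEx(((hsv[...,0]>10)&(hsv[...,0]<32)&(hsv[...,1]>110)).astype(np.uint8),cv2.MORPH_CLOSE,np.ones((15,15))),(270,70,350,150))
e=cv2.fitEllipse(c); print(e); p=cast(m,[e[0]],.052)[0]; print("sleeve",p)
s=sensors.read_state()["ee_pos"]; print("held collar pred",proj(m,[(s[0],s[1],s[2]-.0953)]))
g=(hsv[...,2]<75).astype(np.uint8); to(p[0],p[1],.225)
E
```

```text
((309.49749755859375, 109.00662231445312), (31.479400634765625, 33.198665618896484), 169.96795654296875)
sleeve [ 0.48578948 -0.02098462]
held collar pred [[322.71657969 191.7949434 ]]
heading y -7.3 pos [ 0.491  -0.0997  0.2262] units [ 2.58 -0.5   0.04] tilt [-2.e-04 -1.e-04 -1.e+00]
```

```bash
python3 -m crank '[[[0.8,-0.15,0],0],[[0.9,-0.2,0],0],[[0.6,-0.1,0],0],[[0.28,-0.05,0],0],[[0,0,0],0],[[0,0,0],0]]'; python3 -c "
from h import *
to(.4858,-.021,.170)"
```

```text
time: 7.7
ee_pos: [0.4859, -0.0211, 0.2262]
eef_rot: [0.75, 0.661, -0.0, 0.0]
ft_force: [-1.2, 0.7, -2.5]
width: 0.0147
grip_force: 60.0
heading y -7.3 pos [ 0.4859 -0.0211  0.2262] units [ 0.   -0.    1.87] tilt [-1.e-04 -3.e-04 -1.e+00]
```

```bash
python3 -m crank '[[[0,0,0.5],0],[[0,0,0.5],0],[[0,0,0.5],0],[[0,0,0.25],0],[[0,0,0.12],0],[[0,0,0],0],[[0,0,0],0]]'; python3 -m crank '[[[0,0,0.1],0],[[0,0,0.1],0],[[0,0,0],0]]';  python3 -m crank '[[[0,0,0.06],0],[[0,0,0.06],0],[[0,0,0],0]]'
```

```text
time: 8.57
ee_pos: [0.4861, -0.0199, 0.1707]
eef_rot: [0.75, 0.661, 0.0, 0.0]
ft_force: [0.6, 0.2, -1.3]
width: 0.0146
grip_force: 60.0
time: 8.95
ee_pos: [0.4856, -0.0199, 0.1639]
eef_rot: [0.75, 0.661, -0.0, -0.0]
ft_force: [0.0, 0.1, -2.2]
width: 0.0148
grip_force: 60.0
time: 9.32
ee_pos: [0.4857, -0.0199, 0.1605]
eef_rot: [0.75, 0.661, -0.0, -0.0]
ft_force: [-0.2, -0.1, -2.1]
width: 0.0146
grip_force: 60.0
```

```bash
for i in 1; do python3 -m crank '[[[0,0,0.05],0],[[0,0,0.05],0],[[0,0,0],0]]' | grep -E "ee_pos|ft_f"; python3 -m crank '[[[0,0,0.05],0],[[0,0,0],0]]'| grep -E "ee_pos|ft_f"; python3 -m crank '[[[0,0,0.05],0],[[0,0,0],0]]'| grep -E "ee_pos|ft_f"; done
```

```text
ee_pos: [0.4858, -0.02, 0.1575]
ft_force: [-0.9, 0.8, -2.7]
ee_pos: [0.4859, -0.02, 0.1562]
ft_force: [-0.2, -0.0, 0.4]
ee_pos: [0.486, -0.02, 0.1547]
ft_force: [-0.7, 1.5, 2.4]
```

```bash
python3 -m crank '[[[0,0,0.05],0],[[0,0,0],0]]' | grep -E "ee_pos|ft_f"; python3 -m crank '[[[0,0,0.05],0],[[0,0,0],0]]'| grep -E "ee_pos|ft_f"; python3 -m crank '[[[0,0,0.05],0],[[0,0,0],0]]'| grep -E "ee_pos|ft_f"
```

```text
ee_pos: [0.486, -0.02, 0.1533]
ft_force: [-0.2, 0.3, 3.9]
ee_pos: [0.486, -0.02, 0.1518]
ft_force: [0.0, 0.2, 3.4]
ee_pos: [0.4861, -0.02, 0.1504]
ft_force: [0.1, 0.8, 6.0]
```

```bash
python3 -m crank '[[[0,0,0.03],0],[[0,0,0],0]]' | grep -E "ee_pos|ft_f"; python3 -m crank '[[[0,0,0.03],0],[[0,0,0],0]]'| grep -E "ee_pos|ft_f"; python3 -m crank '[[[0,0,0.03],0],[[0,0,0],0]]'| grep -E "ee_pos|ft_f"
```

```text
ee_pos: [0.4862, -0.0199, 0.1497]
ft_force: [-0.6, 0.1, 7.1]
ee_pos: [0.4866, -0.0199, 0.1494]
ft_force: [-1.2, 0.3, 10.9]
ee_pos: [0.4871, -0.0198, 0.1493]
ft_force: [-2.8, 1.1, 18.8]
```

Force jumped (7 → 11 → 19 N) while z stopped moving, so the collar is home. Gentle lift next.

```bash
python3 -m crank '[[[0,0,-0.06],0],[[0,0,-0.1],0],[[0,0,-0.15],0],[[0,0,-0.2],0],[[0,0,-0.25],0],[[0,0,-0.25],0],[[0,0,-0.25],0],[[0,0,-0.2],0],[[0,0,-0.1],0],[[0,0,0],0],[[0,0,0],0]]'; python3 - <<'E'
from h import *
to(.548,.297,.195)
im=vision.camera("scene")[:,:,::-1]; cv2.imwrite("pics/s3.png",cv2.resize(im[100:250,200:420],None,fx=3,fy=3))
E
```

```text
time: 13.08
ee_pos: [0.4856, -0.02, 0.194]
eef_rot: [0.75, 0.661, -0.0, -0.0]
ft_force: [0.8, 0.6, -5.2]
width: 0.0146
grip_force: 60.0
heading y -7.2 pos [ 0.4856 -0.02    0.194 ] units [10.74  0.74 -0.03] tilt [-4.e-04 -0.e+00 -1.e+00]
```

View pics/s3.png

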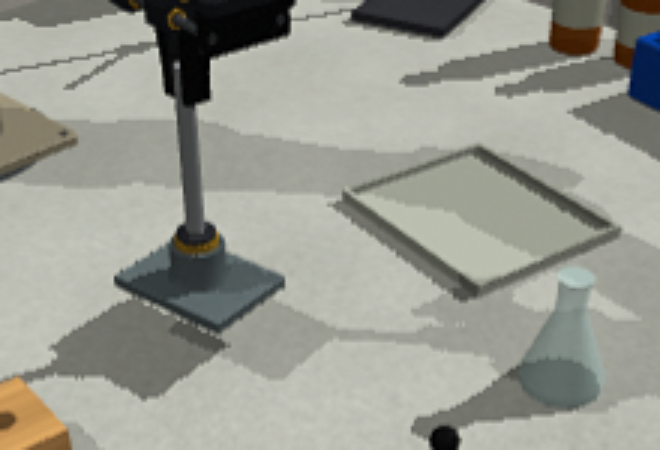

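The crop shows the stand hanging level and clear of the bench, with its collar on the brass at (195,240). The tray is clear. Carrying it over.

```bash
python3 -m crank '[[[0.25,0,0],0],[[0.5,0.05,0],0],[[0.8,0.05,0],0],[[0.9,0.07,0],0],[[1,0.1,0],0],[[1,0.1,0],0],[[1,0.1,0],0],[[1,0.1,0],0],[[0.9,0.07,0],0],[[0.8,0.05,0],0],[[0.7,0.05,0],0],[[0.6,0,0],0]]'; python3 -m crank '[[[0.5,0,0],0],[[0.4,0,0],0],[[0.25,0,0],0.2],[[0.14,0,0],0.4],[[0,0,0],0.4],[[0,0,0],0.4],[[0,0,0],0.4],[[0,0,0],0.3],[[0,0,0],0.1],[[0,0,0],0],[[0,0,0],0]]'; python3 - <<'E'
from h import *
to(.548,.297,.155)
im=vision.camera("top")[:,:,::-1]; cv2.imwrite("pics/t4.png",cv2.resize(im[180:320,150:290],None,fx=4,fy=4))
E
```

```text
time: 14.62
ee_pos: [0.543, 0.2605, 0.1941]
eef_rot: [0.75, 0.662, 0.0, -0.0]
ft_force: [-0.2, -0.4, -5.3]
width: 0.0148
grip_force: 60.0
time: 16.0
ee_pos: [0.5482, 0.2969, 0.1942]
eef_rot: [0.842, 0.539, -0.0, 0.0]
ft_force: [0.2, 0.3, -7.0]
width: 0.0146
grip_force: 60.0
heading y -24.8 pos [0.5482 0.2969 0.1942] units [ 0.   -0.01  1.31] tilt [ 0.e+00 -1.e-04 -1.e+00]
```

View pics/t4.png

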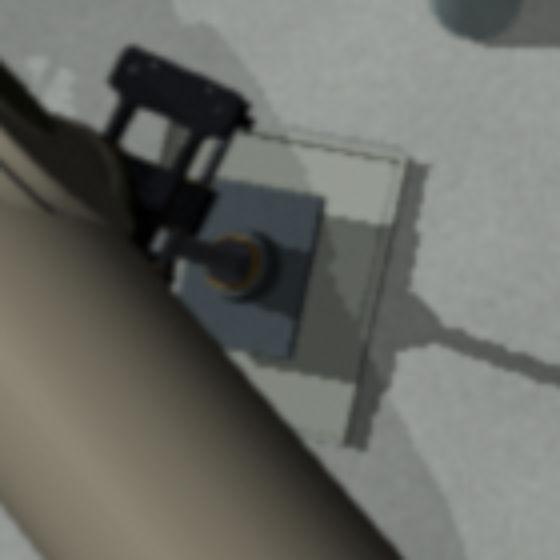

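The base is aligned with the tray and centred over it, with the sleeve at crop (240,262). Lowering.

```bash
python3 -m crank '[[[0,0,0.1],0],[[0,0,0.2],0],[[0,0,0.25],0],[[0,0,0.25],0],[[0,0,0.2],0],[[0,0,0.1],0],[[0,0,0.06],0],[[0,0,0.04],0],[[0,0,0],0]]' | grep -E "ee_p|ft_"; python3 -m crank '[[[0,0,0.03],0],[[0,0,0.03],0],[[0,0,0],0]]' | grep -E "ee_p|ft_"; python3 -m crank '[[[0,0,0.02],0],[[0,0,0.02],0],[[0,0,0],0]]' | grep -E "ee_p|ft_"
```

```text
ee_pos: [0.5483, 0.2969, 0.1583]
ft_force: [-0.5, 0.2, -5.8]
ee_pos: [0.5482, 0.2969, 0.1563]
ft_force: [0.7, -0.9, -5.9]
ee_pos: [0.5482, 0.2968, 0.1551]
ft_force: [0.7, -0.4, -5.2]
```

```bash
python3 -m crank '[[[0,0,0.02],0],[[0,0,0],0]]' | grep -E "ee_p|ft_"; python3 -m crank '[[[0,0,0.02],0],[[0,0,0],0]]' | grep -E "ee_p|ft_"; python3 -m crank '[[[0,0,0.02],0],[[0,0,0],0]]' | grep -E "ee_p|ft_"
```

```text
ee_pos: [0.5483, 0.2969, 0.1547]
ft_force: [-0.4, 0.2, -4.4]
ee_pos: [0.5485, 0.2971, 0.1546]
ft_force: [-0.6, -0.5, 0.1]
ee_pos: [0.5487, 0.2973, 0.1545]
ft_force: [0.2, -0.9, 4.8]
```

```bash
python3 -m crank '[[[0,0,-0.02],0],[[0,0,0],0]]' | grep -E "ee_p|ft_"; python3 -m crank '[[[0,0,0],0],[[0,0,0],0],[[0,0,0],0],[[0,0,0],0],[[0,0,0],0],[[0,0,0],0],[[0,0,0],0],[[0,0,0],0]]' 1; python3 -m crank '[[[0,0,-0.3],0],[[0,0,-0.6],0],[[0,0,-0.8],0],[[0,0,-0.8],0],[[0,0,-0.8],0],[[0,0,-0.7],0],[[0,0,0],0],[[0,0,0],0]]'; python3 - <<'E'
from h import *
im=vision.camera("scene")[:,:,::-1]; cv2.imwrite("pics/s5.png",cv2.resize(im[20:320,130:430],None,fx=2,fy=2))
E
```

```text
ee_pos: [0.5486, 0.2971, 0.1546]
ft_force: [0.3, -0.7, 4.8]
time: 19.92
ee_pos: [0.5482, 0.2969, 0.154]
eef_rot: [0.842, 0.539, 0.0, 0.0]
ft_force: [-0.3, 0.3, 0.0]
width: 0.0837
grip_force: 0.0
time: 20.92
ee_pos: [0.5481, 0.2968, 0.2738]
eef_rot: [0.842, 0.539, -0.0, 0.0]
ft_force: [-0.0, 0.1, 0.1]
width: 0.0869
grip_force: 0.0
```

View pics/s5.png

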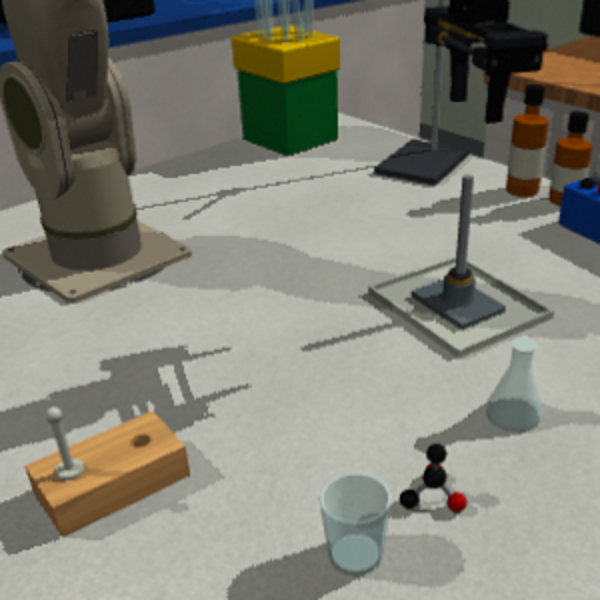

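The stand is upright in the tray at crop (460,290). The gripper is clear of it and the bystanders haven't moved.

```bash
python3 -c "
from bench import r
print(r.close_job())"
```

```text
the job is handed in; nothing more can be done
None
```

The post was pressed home in the base (peak push about 21 N), the stand was lifted by the post, set upright in the tray and released, and the job is handed in; no verdict was returned.

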